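# Close, pin and clamp a hinged suppository mould

### The job

Swing the open half of the hinged suppository mould shut against its fixed half, then take the blue-headed locking pin from the tool block and push it straight down through the aligned lugs until its collar rests on the top lug. Then reach down over the mould, one finger on each outer side, and squeeze the two halves together; finish while still holding them squeezed tightly shut, ready for pouring. Leave the wooden-headed ejector, tub, beaker and dish where they stand.

Things in the scene. Friction and masses are not known exactly. Their poses are not given: they have to be found in the camera images.
- mould: the whole mould, fixed to the bench: a steel base plate 240 x 125 mm whose top is 12 mm above the bench, carrying the two aluminium halves. Origin: on the vertical hinge axis, at bench level. x runs along the closed mould from the hinge to the locking lugs, z is up; the parting plane of the closed mould is y = 0
- fixed_half: the half bolted to the base plate; origin and axes of mould. Aluminium block x 10 to 160, y 0 to 24, z 14 to 74 mm, with half cavities in its parting face; a flange along its outer side reaches y = 46 mm, 18 mm above the bench. Two steel lugs at its free end, x 160 to 184, y -12 to 12 mm: the lower z 14 to 32, the upper z 56 to 74 mm
- swing_half: the half that swings; origin on the hinge axis at bench level, axes turn with it and agree with mould when shut. Aluminium block x 10 to 160, y -24 to 0, z 14 to 74 mm, with one steel lug, x 160 to 184, y -12 to 12, z 33 to 55 mm, that goes between the two fixed lugs. Shut, both halves together are 48 mm thick across y
- mould_hinge (a joint): opening angle of the swinging half in rad: 0 shut (a firm stop), up to 1.5. Growing, the half turns clockwise seen from above, away from the fixed half to the mould's -y side. Stiff hinge (about 0.12 N m of friction, about 1 N at the free end): the half stays where it is left
- hinge_axis (a point): point on the hinge axis at the height of the top of the halves (74 mm)
- swing_face (a point): point on the outer side face (the one looking away from the fixed half) of the swinging half, 135 mm from the hinge axis along the half, 44 mm above the bench: a good place to push it shut
- lock_hole (a point): centre of the mouth of the hole in the upper fixed lug, 74 mm above the bench, 172 mm from the hinge axis. A vertical hole 9.6 mm wide runs on through all the lugs when the mould is shut, down to 14 mm above the bench
- swing_hole (a point): centre of the mouth of the same hole in the lug of the swinging half, 55 mm above the bench; below lock_hole when shut
- tool_block: white plastic block 115 x 44 x 68 mm fixed to the bench, origin under its centre, long side along its x; two vertical holes 10.5 mm wide, 34 mm either side of the centre on the x axis, hold the pin and the ejector, either way round
- lock_pin: the locking pin, 60 g, hanging upright in the tool block by its collar. Origin: centre of the underside of the collar, z up along the pin. Steel shank 8 mm in diameter and 56 mm long below the origin, the last 9 mm tapering to a 3.6 mm tip; collar 18 mm wide, 4 mm thick; blue round head 22 mm in diameter from 11 to 34 mm above the origin
- ejector: ejector rod to be left alone, upright in the other hole of the tool block: aluminium, 8 mm shank 42 mm long, collar, flat light-wood head 28 mm in diameter, its top 30 mm above its origin at the collar's underside
- tub: white tub with a red lid, 72 mm wide, 78 mm tall, origin under its centre; to be left alone
- beaker: glass beaker, 64 mm wide, 85 mm tall, origin under its centre; to be left alone
- dish: white porcelain dish, 96 mm wide, 40 mm tall, origin under its centre; to be left alone

How it is judged:
On the way, in this order (a step that is already met when the one before it is completed fails the run):
1. the swinging half is shut against the fixed half (angle below 0.02 rad) (value of joint mould_hinge below 0.02 rad), for 0.2 s.
2. the pin is pushed home through the lugs of the shut mould, its collar on the upper lug (value of joint mould_hinge below 0.02 rad and horizontal distance between lock_pin and lock_hole below 0.003 m and z of lock_pin in the frame of lock_hole below 0.003 m and angle between lock_pin's own z axis and vertical below 0.08 rad), for 0.2 s.
At the end, for the whole second after the job is handed in: For the last second the mould is shut (hinge angle below 0.006 rad), the pin stands upright in the lugs, untouched, its collar within 3 mm of the upper lug, and the gripper straddles the halves from above, pressing on each with more than 5 N (value of joint mould_hinge below 0.006 rad and horizontal distance between lock_pin and lock_hole below 0.003 m and z of lock_pin in the frame of lock_hole below 0.003 m and angle between lock_pin's own z axis and vertical below 0.08 rad and contact force between the fingers and lock_pin below 0.5 N and contact force between the fingers and swing_half above 5 N and contact force between the fingers and fixed_half above 5 N and z of the grasp point in the frame of lock_hole below 0.012 m and y of the grasp point in the frame of fixed_half between -0.02 and 0.02 m); the arm keeps its last pose, push and grip.
It fails at once if the ejector is moved by more than 20 mm (distance of ejector from where it was at the start of the episode above 0.02 m).
It fails at once if the tub is moved by more than 20 mm (distance of tub from where it was at the start of the episode above 0.02 m).
It fails at once if the beaker is moved by more than 20 mm (distance of beaker from where it was at the start of the episode above 0.02 m).
It fails at once if the dish is moved by more than 20 mm (distance of dish from where it was at the start of the episode above 0.02 m).
It also fails if it takes over 51 s, if anything falls off the work surface, if the arm or the gripper's body presses on something with over 40 N, if the wrist force passes 120 N, or if a joint passes its speed limit or range.

### The arm

A 6-joint arm with a two-finger parallel gripper is mounted at the origin on the work surface. World frame = base frame: x ahead of the robot, y to its left, z up, the work surface at z = 0. Lengths are in m, angles in rad, forces in N, time in s.
With the tool pointing down it reaches from about 0.35 to 0.875 m from the base axis. Payload 4.2 kg.
Tool frame: the origin (TCP) lies midway between the tips of the shut fingers; the grasp point (between the pads) lies 19 mm behind it; z points along the fingers, y is the direction in which the jaws open and shut (so a half turn about z gives the same grasp; the last joint's range is limited). The gripper opens to 85 mm and grips with 20 to 120 N. Pads are 22 mm wide; open, the fingers measure 114 mm over their backs; the gripper's body (76 mm by 85 mm) begins 54 mm behind the grasp point. The pads swing forward as they close: fully open they stand 13 mm farther back than shut.
Start: joints at [1.45, 0.385, 0.008, 0, -1.194, -0.259], TCP at [0.232, 0.58, 0.231] pointing down, gripper open.
Joint ranges: [-3.14, 3.14], [-1.21, 2.06], [-1.07, 1.41], [-3.16, 2.05], [-2.99, -0.16], [-3.1, 3.1]. Speed limits (rad/s): [2.79, 2.79, 3.14, 3.14, 3.14, 3.14].

### API

Orientations are given as a unit quaternion [x, y, z, w].
In Python, from station import r gives the robot as it stands. The module is installed in compiled form; this text tells all that it offers.
- The arm moves only by the tool apply_moves, never from a script. Its arguments are lists of equal length, an entry for each row: "delta_pos": the shift along the world's x, y, z in units of 25 mm (1.0 is 25 mm), a list of three; "turn": the turn about the world's z in units of 6 degrees (1.0 is 6 degrees); "grip": the closure, from -1 (fully open) to 1 (shut). In form: {"delta_pos": [[dx, dy, dz], ...], "turn": [turn, ...], "grip": [grip, ...]}. A call has 1 to 12 rows; each row is the pose to reach, as a shift and turn from the pose measured when the call began; what a row does not reach only later rows make up. A row lasts 1/10 s, in which the tool goes at most 50 mm and 8.59 degrees, less where a joint would pass 70% of its speed; a pose out of reach is approached as far as the arm can. A call with a gripper value outside its range is refused whole. The fingers move at their own pace and stop on an object; the grip force is fixed at half the most. Time passes only in rows, so rows that repeat a pose let the fingers close. It gives the time, the measured TCP pose, the force and the opening at its end, in the units of the state.
- r.get_state(): the state, without advancing time (a new reading comes with each control period).
- r.capture(name): name is "side" or "top"; returns a dict with "pixels" (400x640x3 uint8, blue, green, red), "z_map" (400x640 float32, m along the optical axis (not along the pixel's ray), 0 where there is no reading), "intrinsics" (3x3 intrinsics, pixels), "R" (3x3) and "t" (3): a world point X has camera coordinates R X + t. Camera axes: x right, y down, z forward; pixel columns grow to the right and rows downward; lengths in m; the calibration is good to about 2 mm. A picture is of the moment at which its call begins.
- r.job_done(): hands the job in, once; it reports no verdict.
The state is a dict: "t": time; "q": joint angles; "joint_vel": joint speeds; "effort": joint torques, N m; "ee_pos": TCP position; "tool_rot": TCP orientation; "ft_force": force on the tool from outside, world axes, zero at the start; "wrist_torque": the same for the moment, N m; "width": finger opening in m.
Only numpy, scipy, OpenCV 4.12 (cv2) and the standard library are available. Lean on these libraries where they do the work, as an engineer would, in place of code of your own. Each camera call takes 0.05 s, during which the arm holds its last target. There are 200 camera calls.

## Working session

There is one attempt and no reset: what is moved stays moved. The work goes in short steps, Python scripts to look and compute and a tool call to move; the robot and the scene stay as the last step left them, time stands still between calls to the robot, and variables do not carry over. Pictures are saved under pics/ and viewed, about 8 in all and at most 12, crops included, and the job is handed in when it is done.

Besides the shell and the picture viewer there is one more tool, called after ">>>" by a JSON object that holds its "name" and its "arguments". apply_moves: Moves the arm, as the interface text tells. Its arguments: {"type":"object","properties":{"delta_pos":{"type":"array"},"turn":{"type":"array"},"grip":{"type":"array"}},"required":["delta_pos","turn","grip"]}

```bash
mkdir -p pics; cat > h.py <<'E'
import numpy as np, cv2
from station import r
def snap(cam,tag):
    c=r.capture(cam); np.savez(f'pics/{tag}.npz',**c); cv2.imwrite(f'pics/{tag}.png',c['pixels']); return c
def load(tag): return dict(np.load(f'pics/{tag}.npz'))
def world(c,u,v,z=None):
    """pixel -> world, by depth, or on the plane of height z"""
    d=c['R'].T@np.linalg.inv(c['intrinsics'])@np.array([u,v,1.]); o=-c['R'].T@c['t']
    s=c['z_map'][int(round(v)),int(round(u))] if z is None else (z-o[2])/d[2]
    return o+s*d
def pix(c,X):
    p=c['intrinsics']@(c['R']@np.asarray(X)+c['t']); return p[:2]/p[2]
def cloud(c):
    v,u=np.mgrid[:400,:640]; P=np.stack([u,v,np.ones_like(u)],-1)@np.linalg.inv(c['intrinsics']).T*c['z_map'][...,None]
    return (P-c['t'])@c['R']
E
python3 - <<'E'
from h import *
for n in('top','side'):
    c=snap(n,n+'0'); print(n,-c['R'].T@c['t'],c['R'][2],(c['z_map']>0).mean())
s=r.get_state();print(s)
E
```

```text
top [ 0.39835639 -0.02222587  1.13433869] [ 1.64998925e-01 -4.79410283e-05 -9.86293745e-01] 0.99603515625
side [0.53621056 0.98431087 0.80053462] [ 0.06313051 -0.81011804 -0.58285788] 0.99605078125
{'t': 0.1, 'q': array([ 1.44960906e+00,  3.85482837e-01,  6.80421525e-03, -4.27257352e-04,
       -1.19400692e+00, -2.58629992e-01]), 'joint_vel': array([-7.54474084e-04, -2.42509278e-03,  2.61641296e-03, -1.66167126e-05,
       -1.02203420e-03,  1.11530472e-04]), 'effort': array([-1.15541065e-03, -3.93318880e+01,  1.88931924e+01,  4.19804737e+00,
       -2.57233754e-03,  7.56970508e-06]), 'ee_pos': array([0.23149669, 0.58000363, 0.23034653]), 'tool_rot': array([ 9.82006154e-01, -1.88846452e-01, -1.33236285e-04,  9.56010494e-04]), 'ft_force': array([ 0.00646805,  0.41718484, -0.53541378]), 'wrist_torque': array([-0.02063613,  0.02614474,  0.01885973]), 'width': 0.08525395367155672}
```

View pics/top0.png

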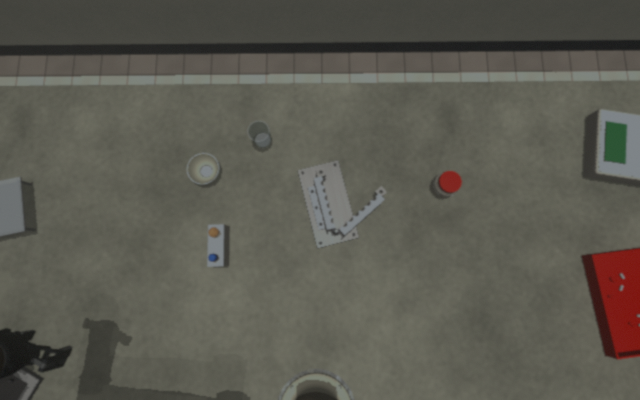

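View pics/side0.png

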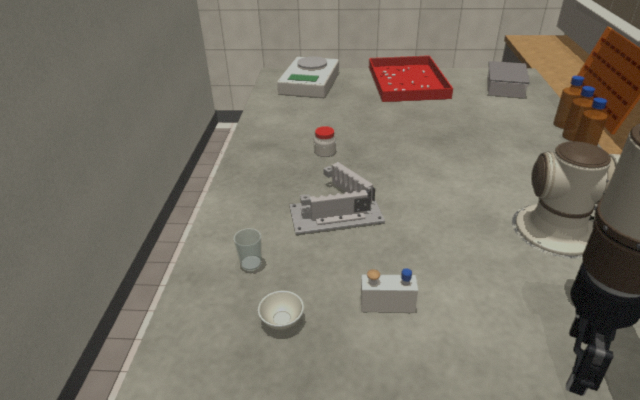

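The top view has the mould at about (330,205) with its hinge near (340,234) and the swing half opening toward (381,191). The tool block is at (215,245), with the blue pin at (213,258) and the ejector at (214,232). Dish, beaker and tub are clear of both. Next I'll enlarge the mould and measure.

```bash
python3 - <<'E'
from h import *
from scipy.optimize import minimize
c=load('top0'); im=c['pixels']
a=cv2.resize(im[155:255,290:400],None,fx=5,fy=5,interpolation=cv2.INTER_CUBIC)
cv2.imwrite('pics/crop1.png',cv2.convertScaleAbs(a,alpha=1.4))
W=cloud(c)
for n,(u0,u1,v0,v1) in dict(block=(200,235,215,275)).items():
    w=W[v0:v1,u0:u1].reshape(-1,3); m=(w[:,2]>.062)&(w[:,2]<.075)
    p=w[m]; print(n,m.sum(),cv2.minAreaRect((p[:,:2]*1000).astype('f4')),p.mean(0))
hsv=cv2.cvtColor(im,cv2.COLOR_BGR2HSV)
m=(hsv[...,0]>95)&(hsv[...,0]<130)&(hsv[...,1]>120);m[:240]=0;m[275:]=0;m[:,:200]=0;m[:,230:]=0
print('blue px',np.argwhere(m).mean(0),W[m].mean(0),W[m].max(0),W[m].min(0))
w=W[150:255,290:400].reshape(-1,3)
t=w[(w[:,2]>.066)&(w[:,2]<.082)]; print('top pts',len(t),np.median(t[:,2]))
pl=w[(w[:,2]>.006)]; print('plate+',cv2.minAreaRect((pl[(pl[:,2]<.02)][:,:2]*1000).astype('f4')))
# fit: two rectangles sharing hinge: params hx,hy,phi(mould x dir),th(opening)
def sd(P,hx,hy,a,y0,y1):
    d=P-[hx,hy]; x=d@[np.cos(a),np.sin(a)]; y=d@[-np.sin(a),np.cos(a)]
    q=np.stack([abs(x-.085)-.075,abs(y-(y0+y1)/2)-(y1-y0)/2],1)
    return np.hypot(*np.maximum(q,0).T)+np.minimum(q.max(1),0)
P=t[:,:2]; lo=w[(w[:,2]<.05)][:,:2]
def f(p):
    hx,hy,a,th=p
    g=lambda Q:np.minimum(sd(Q,hx,hy,a,0,.024),sd(Q,hx,hy,a-th,-.024,0))
    # lugs
    return (np.clip(g(P),0,.02)**2).sum()+(np.clip(-g(lo),0,.02)**2).sum()
h0=world(c,340,234,.074)[:2]; print('h0',h0)
best=min((minimize(f,[*h0+np.array(o),.2,1.],method='Nelder-Mead',options=dict(maxiter=2000)) for o in([0,0],[.01,0],[0,.01],[-.01,-.01])),key=lambda s:s.fun)
print(best.x,best.fun,len(P))
hx,hy,al,th=best.x
for x,y in((0,0),(.172,0)): 
    X=[hx+x*np.cos(al),hy+x*np.sin(al),.074];print('fixed',X,(pix(c,X)-[290,155])*5)
X=[hx+.172*np.cos(al-th),hy+.172*np.sin(al-th),.055];print('swinghole',X,(pix(c,X)-[290,155])*5)
E
```

```text
block 542 ((448.81207275390625, 273.52923583984375), (114.91460418701172, 45.671669006347656), 0.5668738484382629) [0.44483063 0.27087236 0.06814987]
blue px [257.3030303  212.09090909] [0.4146834  0.2703761  0.10212512] [0.42080961 0.27883221 0.10651172] [0.40758553 0.26234654 0.09813655]
top pts 933 0.07416770650861945
plate+ ((584.7981567382812, -85.91517639160156), (316.8848876953125, 314.2908020019531), 86.34503173828125)
h0 [ 0.47567406 -0.07125545]
[ 0.48977661 -0.04963213  0.15595124  1.11572841] 0.010833542473863202 933
fixed [np.float64(0.4897766075164821), np.float64(-0.049632133330978705), 0.074] [210.39028274 369.71163162]
fixed [np.float64(0.6596892552564838), np.float64(-0.022917116243541032), 0.074] [159.46208866  70.13435635]
swinghole [np.float64(0.588453439766557), np.float64(-0.19051109832252947), 0.055] [454.6642866  197.47084667]
```

View pics/crop1.png

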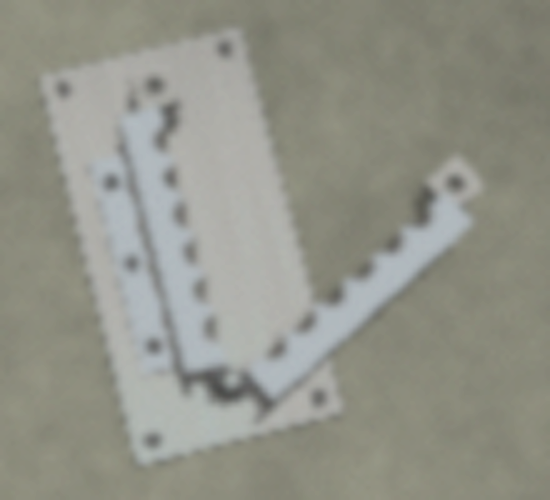

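The crop shows the lock hole at (154,85), the hinge at (230,380) and the swing hole at (455,183). My rectangle fit misses these by about 15 px, so I'm using the pixel readings.

```bash
python3 - <<'E'
from h import *
c=load('top0'); f=lambda x,y,z:world(c,290+(x+.5)/5-.5,155+(y+.5)/5-.5,z)
L=f(154,85,.074);H=f(230,380,.074);S=f(455,183,.055)
print('L',L,'H',H,'S',S,'d',np.hypot(*(L-H)[:2]),np.hypot(*(S-H)[:2]))
al=np.arctan2(*(L-H)[1::-1]);be=np.arctan2(*(S-H)[1::-1]);print('al',al,'be',be,'th',al-be)
pl=[f(64,90,.012),f(225,49,.012),f(319,398,.012),f(153,440,.012)]
e=np.array(pl)[:,:2];print('plate long dir',np.arctan2(*(e[0]-e[3])[::-1]),np.arctan2(*(e[1]-e[2])[::-1]),np.linalg.norm(e[0]-e[3]))
fl=f(112,182,.018)-f(154,346,.018);print('flange',np.arctan2(fl[1],fl[0]))
A=lambda a,x,y:H[:2]+x*np.array([np.cos(a),np.sin(a)])+y*np.array([-np.sin(a),np.cos(a)])
print('swing_face',A(be,.135,-.024))
# side camera check
s=load('side0')
im=s['pixels']; 
for n,X in dict(pin=[.4145,.2715,.088],L=L,H=H,S=S).items(): print(n,pix(s,X))
hsv=cv2.cvtColor(im,cv2.COLOR_BGR2HSV);m=(hsv[...,0]>95)&(hsv[...,0]<130)&(hsv[...,1]>120);m[:260]=0;m[285:]=0;m[:,:390]=0;m[:,425:]=0
print('blue side',np.argwhere(m).mean(0))
b=cv2.resize(im[160:235,285:390],None,fx=5,fy=5,interpolation=cv2.INTER_CUBIC);cv2.imwrite('pics/crop2.png',b)
E
```

```text
L [ 0.65225373 -0.01863722  0.074     ] H [ 0.4851267 -0.0592799  0.074    ] S [ 0.598003   -0.18988056  0.055     ] d 0.17199788748799097 0.17261979187268742
al 0.23855371832821917 be -0.858066841735538 th 1.0966205600637573
plate long dir 0.24286275728050263 0.24276434108599204 0.21504371225777563
flange 0.2425497336150154
swing_face [ 0.55524545 -0.17711181]
pin [407.92754861 275.37520728]
L [306.37768446 196.94578661]
H [370.04484055 189.24070118]
S [330.14095901 168.37654973]
blue side [273.08823529 406.20588235]
```

View pics/crop2.png

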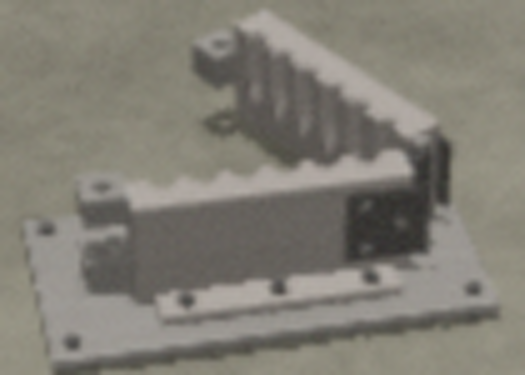

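Distances from the hinge come out at 172.0 and 172.6 mm (172 expected), and the angles agree (mould 0.242, opening about 1.10 rad). In the side crop the lock hole reads (101,188), about 1.6 px off prediction, so I'll add about 1.5 mm in x. Next I move to the outer side of the swing half.

>>> {"name": "apply_moves", "arguments": {"delta_pos": [[11.4, -31.6, 0], [11.4, -31.6, 0], [11.4, -31.6, 0], [11.4, -31.6, 0], [11.4, -31.6, 0], [11.4, -31.6, 0], [11.4, -31.6, 0], [11.4, -31.6, 0], [11.4, -31.6, 0], [11.4, -31.6, 0], [11.4, -31.6, 0], [11.4, -31.6, 0]], "turn": [-4.6, -4.6, -4.6, -4.6, -4.6, -4.6, -4.6, -4.6, -4.6, -4.6, -4.6, -4.6], "grip": [1, 1, 1, 1, 1, 1, 1, 1, 1, 1, 1, 1]}}

```text
t: 1.3
ee_pos: [0.435, 0.0139, 0.2307]
tool_rot: [0.909, -0.417, -0.0, 0.001]
ft_force: [1.6, 0.9, 0.1]
width: -0.0001
```

>>> {"name": "apply_moves", "arguments": {"delta_pos": [[3.2, -9, 0], [3.2, -9, 0], [3.2, -9, 0], [3.2, -9, 0], [3.2, -9, 0], [3.2, -9, 0], [3.2, -9, -3], [3.2, -9, -6], [3.2, -9, -7.8], [3.2, -9, -7.8], [3.2, -9, -7.8], [3.2, -9, -7.8]], "turn": [0, 0, 0, 0, 0, 0, 0, 0, 0, 0, 0, 0], "grip": [1, 1, 1, 1, 1, 1, 1, 1, 1, 1, 1, 1]}}

```text
t: 2.5
ee_pos: [0.5153, -0.2109, 0.036]
tool_rot: [0.909, -0.417, -0.001, 0.001]
ft_force: [-0.6, -0.7, 1.7]
width: -0.0002
```

```bash
python3 - <<'E'
from h import *
s=r.get_state();p=s['ee_pos'];q=s['tool_rot'];psi=2*np.arctan2(q[1],q[0]);print(p,psi,s['ft_force'])
H=np.array([.486,-.0593]);al=.242
for a in np.linspace(-.86,al+.01,12):
    X=H+.135*np.array([np.cos(a),np.sin(a)])-.0385*np.array([-np.sin(a),np.cos(a)])
    print(round(a,2),np.round((X-p[:2])/.025,2),round(np.degrees(a-psi)/6,2))
c=snap('top','top1');im=cv2.resize(c['pixels'][155:275,280:420],None,fx=5,fy=5,interpolation=cv2.INTER_CUBIC)
cv2.imwrite('pics/crop3.png',im); print('pix TCP',[(pix(c,[*p[:2],z])-[280,155])*5 for z in(.04,.1)])
E
```

```text
[ 0.51530989 -0.21090464  0.03597169] -0.8600610633182696 [-0.62950953 -0.69726348  1.73699936]
-0.86 [1.18 0.97] 0.0
-0.76 [1.69 1.23] 0.97
-0.66 [2.16 1.54] 1.93
-0.56 [2.6 1.9] 2.9
-0.46 [3.   2.31] 3.86
-0.35 [3.36 2.75] 4.83
-0.25 [3.67 3.22] 5.79
-0.15 [3.93 3.72] 6.76
-0.05 [4.14 4.25] 7.72
0.05 [4.3 4.8] 8.69
0.15 [4.4  5.35] 9.65
0.25 [4.44 5.92] 10.62
pix TCP [array([540.70694338, 327.85931794]), array([559.41594186, 315.88600335])]
```

View pics/crop3.png

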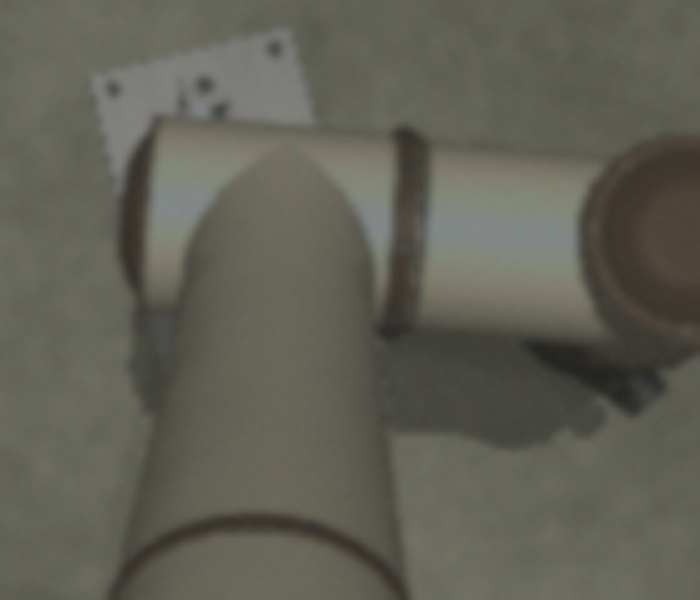

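The arm hides the mould in this view. I'll sweep by numbers and watch the force.

>>> {"name": "apply_moves", "arguments": {"delta_pos": [[0.6, 0.5, 0], [1.2, 1.0, 0], [1.45, 1.1, 0], [1.7, 1.25, 0], [1.95, 1.4, 0], [2.2, 1.55, 0], [2.6, 1.9, 0], [3.0, 2.3, 0], [3.35, 2.75, 0], [3.65, 3.2, 0], [3.9, 3.7, 0], [4.15, 4.25, 0]], "turn": [0, 0, 0.5, 1, 1.5, 1.9, 2.9, 3.9, 4.8, 5.8, 6.8, 7.7], "grip": [1, 1, 1, 1, 1, 1, 1, 1, 1, 1, 1, 1]}}

```text
t: 3.75
ee_pos: [0.6222, -0.1034, 0.0395]
tool_rot: [1.0, -0.024, 0.003, 0.0]
ft_force: [-1.2, -1.1, -0.1]
width: -0.0002
```

>>> {"name": "apply_moves", "arguments": {"delta_pos": [[0.1, 0.4, 0], [0.2, 0.8, 0], [0.2, 1.1, 0], [0.2, 1.35, 0], [0.18, 1.5, 0], [0.16, 1.6, 0], [0.14, 1.68, 0], [0.13, 1.74, 0]], "turn": [0.9, 1.7, 2.3, 2.7, 2.8, 2.8, 2.8, 2.8], "grip": [1, 1, 1, 1, 1, 1, 1, 1]}}

```text
t: 4.55
ee_pos: [0.6289, -0.0632, 0.0416]
tool_rot: [0.992, 0.122, 0.006, 0.002]
ft_force: [8.4, -20.2, -1.6]
width: -0.0002
```

>>> {"name": "apply_moves", "arguments": {"delta_pos": [[-0.02, 0.14, 0], [-0.02, 0.14, 0], [-0.02, 0.14, 0]], "turn": [0, 0, 0], "grip": [1, 1, 1]}}

```text
t: 4.85
ee_pos: [0.6289, -0.0634, 0.0417]
tool_rot: [0.993, 0.121, 0.006, 0.004]
ft_force: [4.7, -15.5, -5.2]
width: -0.0001
```

```bash
python3 - <<'E'
from h import *
c=snap('side','side1');print(r.get_state()['ft_force'])
im=cv2.resize(c['pixels'][150:245,275:400],None,fx=5,fy=5,interpolation=cv2.INTER_CUBIC)
cv2.imwrite('pics/crop4.png',im)
E
```

```text
[  4.27330716 -16.19504793  -5.46942164]
```

View pics/crop4.png

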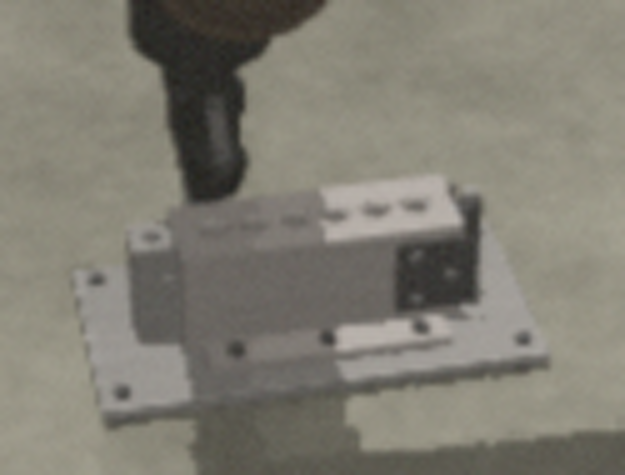

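The side view shows the mould shut, with halves parallel and lugs aligned (lock hole at crop (150,238)), and a push of about 16 N against the stop. Now I retreat and go to the pin.

>>> {"name": "apply_moves", "arguments": {"delta_pos": [[0.2, -0.6, 0], [0.4, -1.2, 0], [0.4, -1.2, 1.8], [0.4, -1.2, 3.6], [0.4, -1.2, 5.4], [0.4, -1.2, 6.5], [-1, 1.2, 6.5], [-2, 3, 6.5], [-3.1, 4.8, 6.5], [-4.2, 6.5, 6.5], [-5.3, 8.2, 6.5], [-6.3, 9.9, 6.5]], "turn": [0, 0, 0, 0, 0, 0, -0.5, -1, -1.5, -2, -2.3, -2.3], "grip": [1, 1, 1, 1, 1, 1, 0, -1, -1, -1, -1, -1]}}

```text
t: 6.1
ee_pos: [0.4831, 0.1649, 0.2051]
tool_rot: [1.0, 0.001, 0.006, 0.004]
ft_force: [0.5, 1.2, 0.1]
width: 0.0846
```

>>> {"name": "apply_moves", "arguments": {"delta_pos": [[-1.3, 2.1, 0], [-2.7, 4.25, 0], [-2.7, 4.25, -1], [-2.7, 4.25, -2], [-2.7, 4.25, -2.5], [-2.7, 4.25, -2.5]], "turn": [0, 0, 0, 0, 0, 0], "grip": [-1, -1, -1, -1, -1, -1]}}

```text
t: 6.7
ee_pos: [0.4148, 0.2708, 0.1413]
tool_rot: [1.0, 0.001, 0.004, 0.005]
ft_force: [0.2, 0.5, -0.3]
width: 0.0857
```

```bash
python3 - <<'E'
from h import *
c=snap('side','side2');s=r.get_state();p=s['ee_pos'];print(p,s['tool_rot'])
im=cv2.resize(c['pixels'][210:330,340:460],None,fx=5,fy=5,interpolation=cv2.INTER_CUBIC)
cv2.imwrite('pics/crop5.png',im)
for d in((0,-.04,.013),(0,.04,.013),(0,0,0)): print((pix(c,p+d)-[340,210])*5)
print((pix(c,[p[0],p[1],.09])-[340,210])*5)
E
```

```text
[0.4156665  0.27132155 0.14261134] [9.99976103e-01 5.58561492e-04 5.36096903e-03 4.32921818e-03]
[342.40948342 139.7665316 ]
[360.58244935 275.77039932]
[348.32012542 229.48985063]
[337.17768535 323.04264961]
```

View pics/crop5.png

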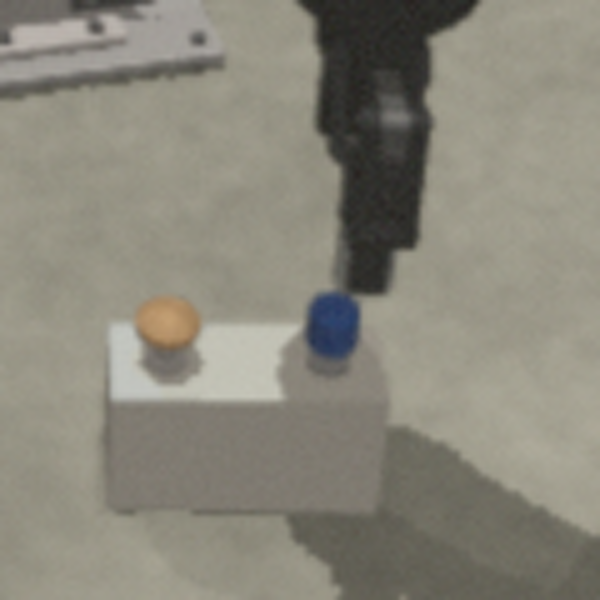

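The blue head sits at about (333,325), between the jaws along y and some 2 mm right of centre in x, which is fine for the 22 mm pads. Descend and grip.

>>> {"name": "apply_moves", "arguments": {"delta_pos": [[0.05, 0.03, -1], [0.05, 0.03, -2], [0.05, 0.03, -2.8], [0.05, 0.03, -2.8], [0.05, 0.03, -2.8], [0.05, 0.03, -2.8], [0.05, 0.03, -2.8], [0.05, 0.03, -2.8], [0.05, 0.03, -2.8], [0.05, 0.03, -2.8]], "turn": [0, 0, 0, 0, 0, 0, 0, 0, 0, 0], "grip": [-1, -1, -1, -1, 1, 1, 1, 1, 1, 1]}}

```text
t: 7.75
ee_pos: [0.4173, 0.2724, 0.0735]
tool_rot: [1.0, 0.001, 0.006, 0.004]
ft_force: [0.6, -0.9, 6.1]
width: 0.0198
```

>>> {"name": "apply_moves", "arguments": {"delta_pos": [[0, 0, 0.3], [0, 0, 0.8], [0, 0, 1.6], [0, 0, 2.4], [0, 0, 3.4], [0, 0, 4.0], [0, 0, 4.0]], "turn": [0, 0, 0, 0, 0, 0, 0], "grip": [1, 1, 1, 1, 1, 1, 1]}}

```text
t: 8.45
ee_pos: [0.4182, 0.2735, 0.1759]
tool_rot: [1.0, 0.001, 0.008, 0.002]
ft_force: [-0.4, 0.2, -0.6]
width: 0.0197
```

>>> {"name": "apply_moves", "arguments": {"delta_pos": [[1.2, -1.5, 0], [2.4, -3, 0], [3.6, -4.5, 0], [4.8, -6, 0], [6, -7.5, 0], [7.2, -9, 0], [8.4, -10.4, 0], [9.2, -11.3, 0], [9.46, -11.67, 0], [9.46, -11.67, -0.3], [9.46, -11.67, -0.5], [9.46, -11.67, -0.5]], "turn": [0, 0, 0, 0, 0, 0, 0, 0, 0, 0, 0, 0], "grip": [1, 1, 1, 1, 1, 1, 1, 1, 1, 1, 1, 1]}}

```text
t: 9.65
ee_pos: [0.6529, -0.0171, 0.1618]
tool_rot: [1.0, 0.002, 0.006, 0.002]
ft_force: [0.3, -0.2, 0.5]
width: 0.0196
```

```bash
python3 - <<'E'
from h import *
c=snap('side','side3');s=r.get_state();p=s['ee_pos'];print(p,s['tool_rot'],s['width'],s['ft_force'])
im=cv2.resize(c['pixels'][130:220,260:380],None,fx=6,fy=6,interpolation=cv2.INTER_CUBIC)
cv2.imwrite('pics/crop6.png',cv2.convertScaleAbs(im,alpha=1.4))
for z in(p[2]-.0615,p[2]-.0055,p[2]+.018):print('pin exp',(pix(c,[*p[:2],z])-[260,130])*6)
print('hole',(pix(c,[.6537,-.0186,.074])-[260,130])*6)
E
```

```text
[ 0.65352163 -0.01705674  0.16274902] [0.9999733  0.00186236 0.00678656 0.00196812] 0.019997089910185107 [-0.82962634 -0.1644297  -0.83050996]
pin exp [272.54953367 352.51622913]
pin exp [267.18091985 242.97291306]
pin exp [264.83954159 195.19850659]
hole [274.96359068 401.66101754]
```

View pics/crop6.png

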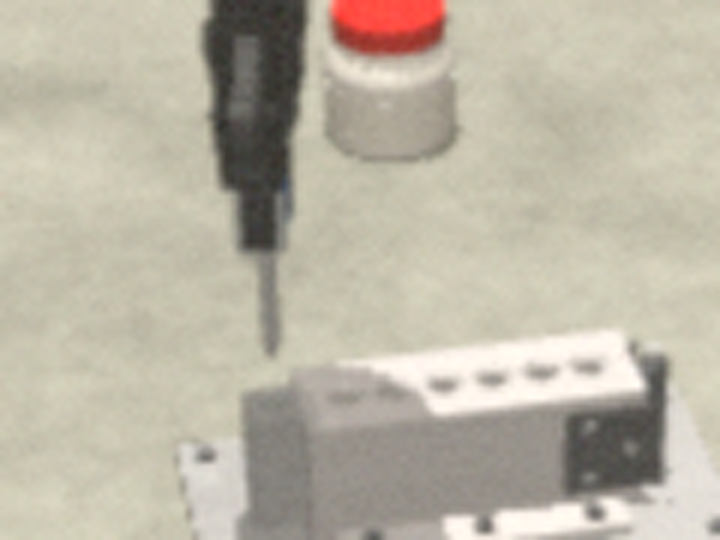

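The pin tip is at (272,355) and the hole, carried over from the first side view, at about (271,405). Both views ask for roughly +1 mm x and −1 mm y. I'll descend slowly.

>>> {"name": "apply_moves", "arguments": {"delta_pos": [[0.05, -0.05, 0], [0.05, -0.05, -0.3], [0.05, -0.05, -0.6], [0.05, -0.05, -0.9], [0.05, -0.05, -1.1], [0.05, -0.05, -1.2], [0.05, -0.05, -1.3], [0.05, -0.05, -1.4], [0.05, -0.05, -1.4]], "turn": [0, 0, 0, 0, 0, 0, 0, 0, 0], "grip": [1, 1, 1, 1, 1, 1, 1, 1, 1]}}

```text
t: 10.6
ee_pos: [0.6546, -0.0184, 0.1274]
tool_rot: [1.0, 0.002, 0.007, 0.002]
ft_force: [-0.8, 0.4, -0.9]
width: 0.0199
```

>>> {"name": "apply_moves", "arguments": {"delta_pos": [[0, 0, -0.2], [0, 0, -0.4], [0, 0, -0.6], [0, 0, -0.8], [0, 0, -1.0], [0, 0, -1.2], [0, 0, -1.4], [0, 0, -1.5], [0, 0, -1.6], [0, 0, -1.6]], "turn": [0, 0, 0, 0, 0, 0, 0, 0, 0, 0], "grip": [1, 1, 1, 1, 1, 1, 1, 1, 1, 1]}}

```text
t: 11.6
ee_pos: [0.6545, -0.0184, 0.0871]
tool_rot: [1.0, 0.002, 0.006, 0.002]
ft_force: [0.1, 0.5, -0.9]
width: 0.0199
```

Going smoothly. Now the last 8 mm, until the collar contacts.

>>> {"name": "apply_moves", "arguments": {"delta_pos": [[0, 0, -0.1], [0, 0, -0.18], [0, 0, -0.24], [0, 0, -0.29], [0, 0, -0.33], [0, 0, -0.36], [0, 0, -0.36]], "turn": [0, 0, 0, 0, 0, 0, 0], "grip": [1, 1, 1, 1, 1, 1, 1]}}

```text
t: 12.3
ee_pos: [0.6547, -0.0184, 0.0796]
tool_rot: [1.0, 0.002, 0.007, 0.002]
ft_force: [-2.2, 1.2, 5.8]
width: 0.0199
```

>>> {"name": "apply_moves", "arguments": {"delta_pos": [[0, 0, -0.1], [0, 0, -0.15], [0, 0, -0.15], [0, 0, -0.15]], "turn": [0, 0, 0, 0], "grip": [1, 1, 1, 1]}}

```text
t: 12.7
ee_pos: [0.6549, -0.0184, 0.0795]
tool_rot: [1.0, 0.003, 0.007, 0.003]
ft_force: [-6.7, 1.2, 14.2]
width: 0.0198
```

>>> {"name": "apply_moves", "arguments": {"delta_pos": [[0, 0, 0], [0, 0, 0], [0, 0, 0], [0, 0, 0], [0, 0, 0.8], [0, 0, 2], [0, 0, 3.4], [0, 0, 3.6], [-1.5, -0.37, 3.6], [-3, -0.74, 3.6], [-3, -0.74, 3.6], [-3, -0.74, 3.6]], "turn": [0, 0, 0, 0, 0, 0, 0, 0, 1, 2, 2.3, 2.3], "grip": [0, -1, -1, -1, -1, -1, -1, -1, -1, -1, -1, -1]}}

```text
t: 13.9
ee_pos: [0.579, -0.0372, 0.1694]
tool_rot: [0.992, 0.123, 0.008, 0.002]
ft_force: [0.2, -0.3, -0.4]
width: 0.0854
```

```bash
python3 - <<'E'
from h import *
c=snap('side','side4');s=r.get_state();print(s['ee_pos'],s['tool_rot'],s['width'],s['ft_force'])
im=cv2.resize(c['pixels'][140:240,260:400],None,fx=5,fy=5,interpolation=cv2.INTER_CUBIC)
cv2.imwrite('pics/crop7.png',cv2.convertScaleAbs(im,alpha=1.4))
E
```

```text
[ 0.57997106 -0.03697358  0.16949939] [0.99245894 0.12231082 0.00791436 0.00163817] 0.0852362361348616 [-0.26841976 -0.331616    0.20959091]
```

View pics/crop7.png

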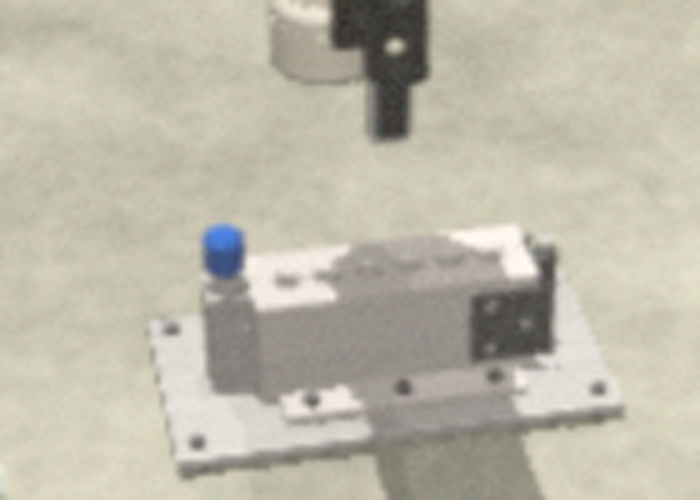

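The pin stands upright, home in the lugs: blue head at (223,250), collar on the lug at (226,287). Gripper is above the mould and clear of the pin. Descend and squeeze.

>>> {"name": "apply_moves", "arguments": {"delta_pos": [[0, 0, -1.2], [0, 0, -2.4], [0, 0, -3.4], [0, 0, -4.2], [0, 0, -4.8], [0, 0, -4.9], [0, 0, -4.9]], "turn": [0, 0, 0, 0, 0, 0, 0], "grip": [-1, -1, -1, -1, -1, -1, -1]}}

```text
t: 14.65
ee_pos: [0.5805, -0.0369, 0.0463]
tool_rot: [0.992, 0.122, 0.007, 0.002]
ft_force: [-0.7, 0.5, 1.4]
width: 0.0851
```

>>> {"name": "apply_moves", "arguments": {"delta_pos": [[0, 0, 0], [0, 0, 0], [0, 0, 0], [0, 0, 0], [0, 0, 0], [0, 0, 0], [0, 0, 0], [0, 0, 0], [0, 0, 0], [0, 0, 0]], "turn": [0, 0, 0, 0, 0, 0, 0, 0, 0, 0], "grip": [0, 1, 1, 1, 1, 1, 1, 1, 1, 1]}}

```text
t: 15.65
ee_pos: [0.581, -0.0364, 0.0475]
tool_rot: [0.992, 0.122, 0.008, 0.002]
ft_force: [-2.2, 2.4, 6.4]
width: 0.0465
```

```bash
python3 - <<'E'
from h import *
c=snap('side','side5');s=r.get_state();print(s['ee_pos'],s['tool_rot'],s['width'],s['ft_force'],s['wrist_torque'])
im=cv2.resize(c['pixels'][140:240,260:400],None,fx=5,fy=5,interpolation=cv2.INTER_CUBIC)
cv2.imwrite('pics/crop8.png',cv2.convertScaleAbs(im,alpha=1.4))
E
```

```text
[ 0.581026   -0.03636498  0.04747767] [0.99245745 0.12229222 0.00839027 0.00155759] 0.047095325709705316 [-1.92552475  3.05737522  5.90238204] [ 1.0595279   0.59983285 -0.14258467]
```

View pics/crop8.png

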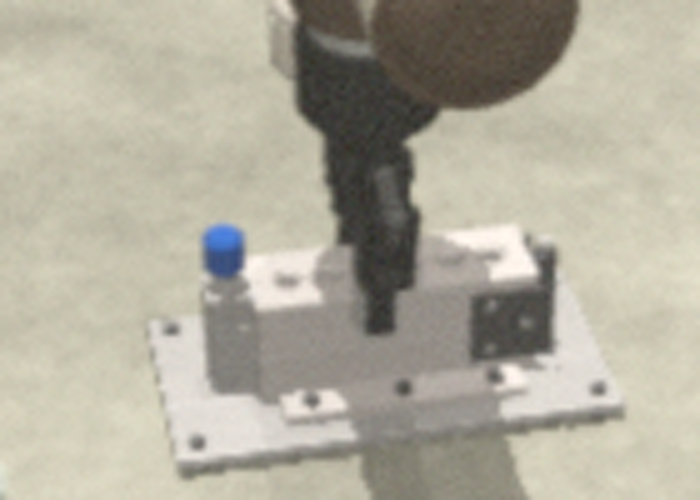

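The fingers straddle the shut halves (near finger at (380,300)), the pin is still seated at (223,250), and the opening reads 47 mm for the 48 mm thickness. Handing in.

```bash
python3 - <<'E'
from station import r
r.job_done(); s=r.get_state(); print(s['t'],s['width'],s['ft_force'])
E
```

```text
the job is handed in; nothing more can be done
the job is handed in; nothing more can be done
```

The mould is shut, the blue-headed pin is home through the lugs, and I handed the job in at about 15.7 s with the gripper still squeezing the two halves. No verdict was reported.

- **Shutting:** I swung the half shut with closed fingers. It met its stop with about 16–20 N of push, and the side view showed the halves parallel and the lugs aligned.
- **Pin:** It went down without resistance until the collar met the top lug (14 N at the end). After release it stood upright, collar on the lug, and it looked the same during the squeeze.
- **Squeeze:** The fingers straddle the block from above, about 75 mm from the pin. The grasp point is about 66 mm above the bench, below the lug top at 74 mm.
- **Other objects:** I never steered near the ejector, tub, beaker or dish. I did not measure them again at the end.

**Checks that disagreed or were indirect:**
- My first automatic fit of the mould missed the picture by about 15 px of the enlarged crop, so I used pixel readings instead.
- The side and top cameras differed by about 2–3 mm in x, which I split.
- Finger opening read slightly low: 19.8 mm on the 22 mm pin head and 47 mm on the 48 mm block.
- The force on each half and the hinge angle could not be read directly. I inferred them from that opening and the fixed grip setting.

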